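Free the sagging bolt of a sample bar gate and hold the gate ajar

ROBOT

A 6-joint arm with a two-finger parallel gripper is mounted at the origin on a cart in front of the work surface, level with it; the furniture and walls round the work are solid. World frame = base frame: x ahead of the robot, y to its left, z up, the work surface at z = 0. Lengths are in mm, angles in rad, forces in N, time in s.
With the tool pointing down it reaches from about 150 to 775 mm from the base axis. Payload 6.1 kg.
Tool frame: the origin (TCP) lies at the very end of the fingers, on their centre line; the grasp point (between the pads) lies 19 mm behind it (ctrl.hold_point_z is the distance from the TCP to the grasp point, in mm); z points along the fingers, y is the line along which they close (so a half turn about z gives the same grasp; the last joint's range is limited). The gripper opens to 85 mm and grips with 20 to 120 N. Pads are 22 mm wide; open, the fingers measure 114 mm over their backs; the gripper's body (76 mm by 85 mm) begins 54 mm behind the grasp point. The pads swing forward as they close: fully open they stand 13 mm farther back than shut.
Start: joints at [-1.249, 0.126, -0.04, 1.405, 0, 1.571], TCP at [166.037, -498.036, 205.995] pointing down, gripper open.
Joint ranges: [-2.72, 2.72], [-0.95, 1.95], [-1.27, 1.35], [-1.78, 2.02], [-1.46, 1.47], [-3.14, 3.14]. Speed limits (rad/s): [2.39, 2.39, 3.01, 3.14, 3.14, 3.14].

INTERFACE

Orientations are given as a unit quaternion [x, y, z, w].
In Python, from station import observe, eyes, ticket, ctrl gives the robot as it stands.
- The arm moves only by the shell command python3 -m creep 'ROWS' [OPENING] [FORCE]. ROWS is JSON, a list that holds one entry, the list of rows, each a list of 6 numbers: the shift along the tool's x, y, z in m, then the turn, a rotation vector about the tool's x, y, z in degrees. In form: [[[tx, ty, tz, ax, ay, az], ...]]. A call has exactly 5 rows; each row shifts and turns the commanded pose from where the row before left it, along the tool's axes as they then stand; what a row does not reach is not made up. A row lasts 1/10 s, in which the tool goes at most 50 mm and 8.59 degrees, less where a joint would pass 70% of its speed; a pose out of reach is approached as far as the arm can. A call is refused whole if a number of a shift passes 0.05 or a number of a turn 8.59, either way. A call with a gripper value outside its range is refused whole. OPENING is the finger opening in m, from 0 to 0.0854, set as the call begins (- or left out, the last holds). The fingers move at their own pace and stop on an object; FORCE is the grip in N (left out, the last holds). Time passes only in rows, so rows that do not move let the fingers close, or fill a call up. It gives the time, the measured TCP pose, the force, the opening and the grip force at its end, in the units of the state.
- observe(): the state, without advancing time (a new reading comes with each control period).
- eyes.snapshot(name): name is "scene" or "top"; returns the picture (400x640x3 uint8, red, green, blue); there is no depth.
- eyes.camera_info(name): a dict with "fx", "fy", "cx", "cy" (pixels), "extrinsics" (4x4, takes a point from camera to world coordinates). Camera axes: x right, y down, z forward; pixel columns grow to the right and rows downward; lengths in mm; the calibration is good to about 2 mm. A picture is of the moment at which its call begins. camera_info takes no time and is no camera call.
- ticket.job_done(): hands the job in; it is judged then, once.
The state is a dict: "clock": time; "q": joint angles; "dq": joint speeds; "tau": joint torques, N m; "ee_pos": TCP position; "tcp_rot": TCP orientation; "ft_force": force on the tool from outside, world axes, zero at the start; "moment": the same for the moment, N m; "grip_width": opening from 0.0 (shut) to 1.0 (fully open); "gripper_force": force on a finger pad.
Only numpy, scipy, OpenCV 4.12 (cv2) and the standard library are available. Lean on these libraries where they do the work, as an engineer would, in place of code of your own. Each camera call takes 0.05 s, during which the arm holds its last target. There are 200 camera calls.

TASK

On the hardware test stand, turn the selector knob on top of the little gate until it clicks in with its pointer at the long bar mark, so that its stop plate is out of the bolt's way. Then take the bolt by its upright handle, lift it so that its collar passes over the bent-up lip of the keeper while drawing it all the way back out of the keeper, and with it pull the gate open towards the robot to about 30 degrees. Finish still gripping the bolt handle and holding the gate there (it shuts by itself when let go), and do not disturb the loose things standing about.

Things in the scene. Friction and masses are not known exactly. Their poses are not given: they have to be found in the camera images.
- stand: Fixed hardware test stand: plywood base 170 x 380 x 18 mm (x -50 to +120 mm), two dark posts, the gate between them, tops 150 mm above the table. Origin on the table under the gate. -x: front (roughly to the robot); +y: along the gate from latch post (y -135 mm) to hinge post (y +164 mm).
- gate (a joint): Angle of the gate, rad: 0 shut, grows as its latch end swings out to the front (-x of the stand; clockwise from above), up to 1.2. A closing spring pulls it shut with 0.45 N m at 0 and 1 N m more per rad; the drawn bolt's handle is 148 mm from the hinge axis.
- gate_hinge (a point): Point on the gate's vertical hinge axis, level with the gate's top (150 mm above the table), at x -10, y +142 mm of the stand.
- gate_top (a point): Point on the top edge of the gate (20 mm thick), 20 mm from its free (latch side) end, half-way through its thickness; z 150 mm. It moves with the gate.
- bolt: Steel barrel bolt on the gate's front: rod 10 mm thick along y, 112 mm above the table at rest, a collar (26 mm in diameter, 10 mm long) at its tip, a round upright handle 14 mm thick. Origin on the rod's axis under the handle (x -26, y -50 mm of the stand when shut). Axes as the stand's while the gate is shut; they turn with it. Weight about 0.2 to 0.35 kg.
- bolt_grip (a point): Grip point on the axis of the bolt's upright handle, 80 mm above the rod's axis, 12 mm below the handle's top: about 192 mm above the table at rest, 42 mm above the gate's top. The handle is free all round above the gate's top.
- bolt_lift (a joint): Lift of the bolt in its worn guides, m: 0 sagged (where its weight takes it), at most 0.014. The collar clears the lip when raised 0.008 or more, and must be kept up while the draw goes from 0.010 to 0.034.
- bolt_draw (a joint): Draw of the bolt, m: 0 to 0.004 at the start (home in the keeper), 0.045 fully drawn; positive along the gate's +y, towards the hinge; friction about 1 N. Unlifted, the collar strikes the lip at about 0.011. Drawn 0.034 or more it is out of the keeper and the gate can swing.
- selector (a joint): Angle of the knob relative to the gate, rad, positive anticlockwise from above: detents at -0.7, 0 and +0.7. +0.7 is the long bar mark (free). At -0.7 and 0 (round marks; it starts at one of them) the steel quadrant plate under the knob stands before the bolt's handle and stops the draw. Detent torque up to about 0.1 N m.
- selector_grip (a point): Point on the knob's axis at grip height, 186 mm above the table, at x 0, y +60 mm of the stand. The knob is an upright bar 40 mm long (along its pointer), 12 mm thick, free from 170 to 194 mm above the table; at joint value 0 it lies along the gate's y, pointer to +y. Below it: a 38 mm skirt disc (top 170 mm) and the quadrant plate (101 mm long, top 161 mm).
- selector_pointer (a point): Nose of the selector's pointer, 25 mm from the knob's axis; axes turn with the knob.
- free_mark (a point): Centre of the long raised bar mark on the dial disc, 29 mm from the knob's axis, which the pointer must point at.
- screw_box_mid (a point): Centre of a loose carton of screws, 45 x 62 x 98 mm, standing on the stand's base board behind the gate. Leave alone.
- offcut_mid (a point): Centre of a loose light wood offcut block, 45 x 75 x 28 mm, on the base board behind the gate. Leave alone.
- glue_bottle_mid (a point): Centre of a loose glue bottle, 56 mm in diameter, 186 mm high, standing at the front left of the stand. Leave alone.
- screwdriver_mid (a point): Centre of a loose screwdriver, 208 mm long, 32 mm thick, lying in front of the stand. Leave alone.
- keeper_lip (a point): Top edge of the lip of the keeper, 105 mm above the table, at x -26, y -122 mm of the stand. The keeper is a steel strap on the front of the latch post round the bolt's end (y -120 to -140 mm); its edge next to the gate is bent up and folded to this 12 mm thick lip, which the collar of the sagging bolt catches on.

How it is judged:
By the outcome, as a careful person would: the job done as asked, in the order asked, and still so for the second after the job is handed in, while the arm keeps its last pose, push and grip.
It also fails if it takes over 48 s, if anything falls off the work surface, if the arm or the gripper's body presses on something with over 40 N, if the wrist force passes 120 N, or if a joint passes its speed limit or range.

## Working session

There is one attempt and no reset: what is moved stays moved. The work goes in short steps, Python scripts to look and compute and a shell command to move; the robot and the scene stay as the last step left them, time stands still between calls to the robot, and variables do not carry over. Pictures are saved under pics/ and viewed, at most 10 in all, crops included, and the job is handed in when it is done.

```bash
ls; mkdir -p pics
python3 - <<'E'
from station import observe, eyes, ctrl
import cv2
s=observe();print(s, ctrl.hold_point_z)
for n in("scene","top"):
    cv2.imwrite(f"pics/{n}0.png",eyes.snapshot(n)[:,:,::-1]);print(n,eyes.camera_info(n))
E
```

```text
pics
{'clock': 0.0, 'q': array([-1.24901007e+00,  1.26407257e-01, -4.06417521e-02,  1.40538979e+00,
        5.27958017e-06,  1.57081410e+00]), 'dq': array([-0.00021095, -0.00065244, -0.000868  , -0.00047035,  0.00157226,
        0.00040717]), 'tau': array([ 9.88387364e-04, -4.35919940e+01,  3.52921629e+01,  1.73064385e-02,
        1.30445305e-04,  2.89088220e-07]), 'ee_pos': array([ 165.89422623, -497.61809687,  205.19875588]), 'tcp_rot': array([ 9.87085689e-01,  1.60191036e-01, -1.28963753e-04, -8.11053272e-04]), 'ft_force': array([-0.06811221, -0.08336021,  0.1533553 ]), 'moment': array([0.05767041, 0.0030805 , 0.02639309]), 'gripper_force': 0.0, 'grip_width': 1.0002561480870105} 18.700000000000003
scene {'fx': 389.00322299581745, 'fy': 389.00322299581745, 'cx': 318.9260202628162, 'cy': 199.25506083689544, 'extrinsics': array([[-8.94050013e-01, -2.35152800e-01,  3.81284322e-01,
         1.28637850e+02],
       [-4.47935144e-01,  4.59107515e-01, -7.67186025e-01,
         7.82779023e+02],
       [ 5.35544451e-03, -8.56693323e-01, -5.15798283e-01,
         6.60813135e+02],
       [ 0.00000000e+00,  0.00000000e+00,  0.00000000e+00,
         1.00000000e+00]])}
top {'fx': 467.91672346468636, 'fy': 467.91672346468636, 'cx': 317.1907506284931, 'cy': 193.2182268023531, 'extrinsics': array([[ 2.93136333e-02, -9.95571900e-01,  8.93157485e-02,
         4.29604247e+02],
       [-9.99265389e-01, -2.69807351e-02,  2.72162247e-02,
        -2.01903975e+01],
       [-2.46859040e-02, -9.00479426e-02, -9.95631445e-01,
         1.33565698e+03],
       [ 0.00000000e+00,  0.00000000e+00,  0.00000000e+00,
         1.00000000e+00]])}
```

View pics/scene0.png

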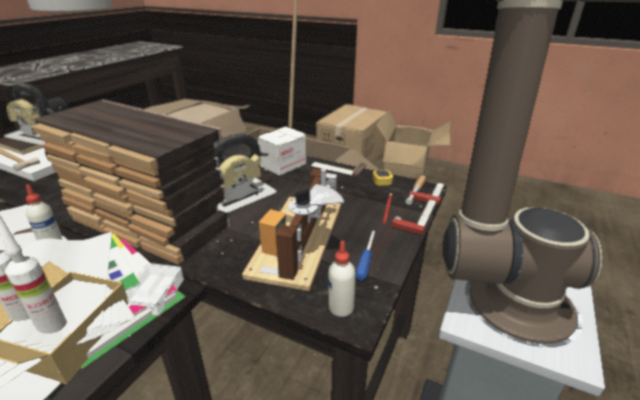

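View pics/top0.png

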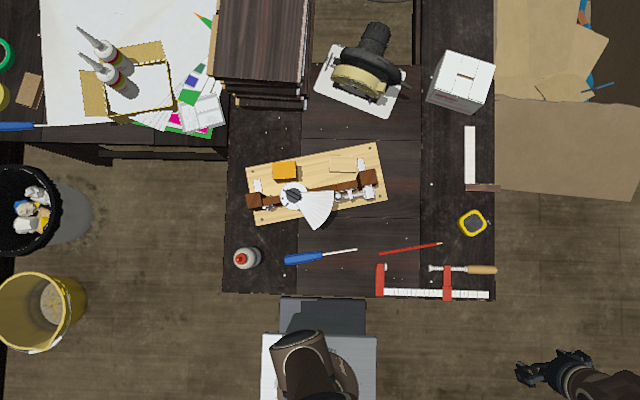

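The top view shows the stand around (316,185), with its hinge post at left (254,201), latch post at right (368,178), knob near (293,194), bolt handle near (340,195), glue bottle (246,257) and screwdriver (320,256). I'll zoom in.

Run:
```python
import cv2
a=cv2.imread("pics/top0.png")[135:235,235:395];cv2.imwrite("pics/topc.png",cv2.resize(a,None,fx=5,fy=5,interpolation=cv2.INTER_CUBIC))
a=cv2.imread("pics/scene0.png")[150:300,230:390];cv2.imwrite("pics/scenec.png",cv2.resize(a,None,fx=4,fy=4,interpolation=cv2.INTER_CUBIC))
```

```text
(no output)
```

View pics/topc.png

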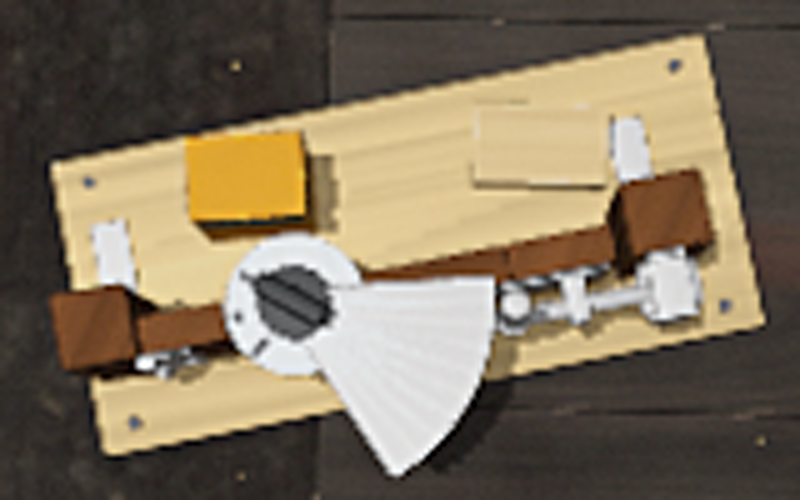

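View pics/scenec.png

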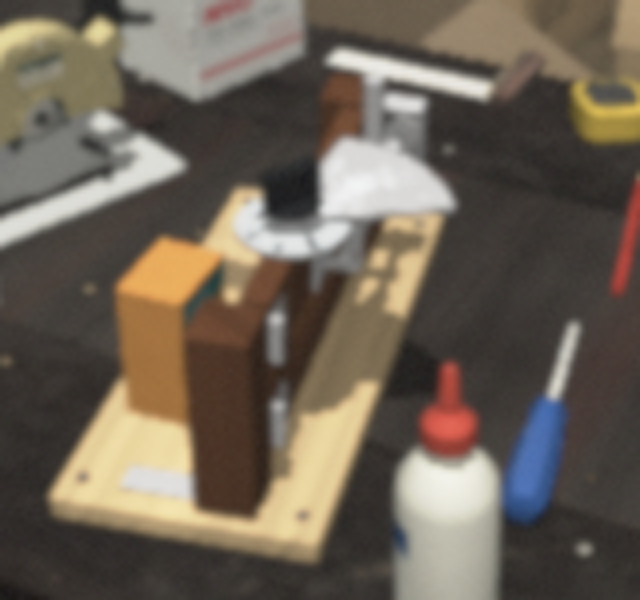

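The pointer (crop ~255,285) points up-left, which is -0.7. The bar mark (260,347) is on the other side, so the knob must turn +80° anticlockwise. Next I'll fit the stand pose from the board corners.

```bash
cat > h.py <<'E'
import numpy as np, cv2
from station import observe, eyes, ticket, ctrl
from scipy.spatial.transform import Rotation as R
def ray(cam,u,v,z):
    c=eyes.camera_info(cam);T=np.array(c["extrinsics"])
    d=T[:3,:3]@[(u-c["cx"])/c["fx"],(v-c["cy"])/c["fy"],1];o=T[:3,3]
    return o+d*(z-o[2])/d[2]
def proj(cam,p):
    c=eyes.camera_info(cam);T=np.array(c["extrinsics"])
    q=T[:3,:3].T@(np.array(p)-T[:3,3]);return np.array([c["fx"]*q[0]/q[2]+c["cx"],c["fy"]*q[1]/q[2]+c["cy"]])
def go(tgt,ang=None):
    "shift (tool axes, m) to the TCP target in mm; tool y heading ang deg -> turn about tool z"
    s=observe();r=R.from_quat(s["tcp_rot"])
    print("pos",s["ee_pos"].round(1),"F",s["ft_force"].round(1),"w",round(s["grip_width"]*85.4,1),"t",round(s["clock"],2),"q6",s["q"][5].round(2))
    m=r.as_matrix();h=np.degrees(np.arctan2(m[1,1],m[0,1]))
    print("tool y heading",h.round(1),"tilt",m[:,2].round(3))
    if tgt is not None: print("shift m",(r.inv().apply(np.array(tgt)-s["ee_pos"])/1000).round(4))
    if ang is not None: print("turn z deg (downtool: minus d heading)",-((ang-h+90)%180-90))
E
python3 - <<'E'
from h import *
px=lambda u,v:(235+u/5-.4,135+v/5-.4)
cr=[(50,162),(705,35),(765,325),(107,455)]
W=np.array([ray("top",*px(*c),18)[:2] for c in cr]);print(W.round(1))
S=np.array([(120,190),(120,-190),(-50,-190),(-50,190)],float)
A=S-S.mean(0);B=W-W.mean(0)
th=np.arctan2((A[:,0]*B[:,1]-A[:,1]*B[:,0]).sum(),(A*B).sum());Q=np.array([[np.cos(th),-np.sin(th)],[np.sin(th),np.cos(th)]])
t=W.mean(0)-Q@S.mean(0);print("theta",np.degrees(th),"t",t,"res",(W-(S@Q.T+t)).round(1).tolist())
np.savez("stand.npz",Q=Q,t=t,th=th)
f=lambda x,y:Q@[x,y]+t
for n,p,z,m in [("knob",(0,60),194,(293,300)),("handle",(-26,-50),204,(515,303)),("hingepost",(0,164),150,(92,328)),("latchpost",(0,-135),150,(666,212))]:
    print(n,f(*p).round(1),"seen",ray("top",*px(*m),z)[:2].round(1))
print("hinge",f(-10,142),"bottle",ray("top",240,258,186),"pointer",ray("top",*px(250,278),185),"mark",ray("top",*px(260,347),167))
E
```

```text
[[ 617.3  225.2]
 [ 699.9 -146.2]
 [ 535.2 -182.8]
 [ 451.5  185.7]]
theta 12.715205133134923 t [541.80511839  12.75372502] res [[0.2, 0.7], [-0.8, -0.0], [0.3, 0.7], [0.3, -1.4]]
knob [528.6  71.3] seen [527.   69.8]
handle [527.4 -41.7] seen [527.6 -38.9]
hingepost [505.7 172.7] seen [513.7 175.4]
latchpost [ 571.5 -118.9] seen [ 580.9 -115.4]
hinge [500.79543485 149.07028988] bottle [368.51117933 195.45228916 186.        ] pointer [538.13979669  92.16088972 185.        ] mark [505.23054986  87.6574677  167.        ]
```

The stand fit is good to about 1 mm: the knob is at ~(528,70.5) and the handle at ~(527.5,-39), which puts the draw at about 3 mm. I'll rise and travel to above the knob.

```bash
python3 -m creep '[[[0.031,-0.0252,-0.012,0,0,0],[0.031,-0.0252,-0.012,0,0,0],[0.031,-0.0252,-0.012,0,0,0],[0.031,-0.0252,-0.012,0,0,0],[0.031,-0.0252,-0.012,0,0,0]]]' 0.045 40
python3 -m creep '[[[0.031,-0.0252,0,0,0,0],[0.031,-0.0252,0,0,0,0],[0.031,-0.0252,0,0,0,0],[0.031,-0.0252,0,0,0,0],[0.031,-0.0252,0,0,0,0]]]'
python3 -m creep '[[[0.031,-0.0252,0,0,0,0],[0.031,-0.0252,0,0,0,0],[0.031,-0.0252,0,0,0,0],[0.031,-0.0252,0,0,0,0],[0.031,-0.0252,0,0,0,0]]]'
python3 -c "
from h import *
go((528,70.5,260),-27.4)"
```

```text
clock: 0.6
ee_pos: [273.6, -328.0, 266.2]
tcp_rot: [0.987, 0.16, -0.0, -0.0]
ft_force: [1.8, -0.3, -0.1]
grip_width: 0.531
gripper_force: 0.0
clock: 1.1
ee_pos: [380.8, -159.3, 265.8]
tcp_rot: [0.987, 0.16, -0.0, -0.0]
ft_force: [0.9, 0.1, 0.3]
grip_width: 0.528
gripper_force: 0.0
clock: 1.6
ee_pos: [488.1, 9.3, 265.7]
tcp_rot: [0.987, 0.16, -0.0, 0.0]
ft_force: [-0.4, -0.9, 0.1]
grip_width: 0.526
gripper_force: 0.0
pos [488.1   9.3 265.7] F [-0.4 -0.9  0.1] w 44.9 t 1.6 q6 2.84
tool y heading -71.5 tilt [-0. -0. -1.]
shift m [ 0.0573 -0.0455  0.0057]
turn z deg (downtool: minus d heading) -44.142927494523974
```

```bash
python3 -m creep '[[[0.0287,-0.0228,0,0,0,0],[0.0287,-0.0228,0,0,0,-8],[0,0,0,0,0,-8],[0,0,0,0,0,-8],[0,0,0,0,0,-8]]]'
python3 -m creep '[[[0,0,0,0,0,-8],[0,0,0,0,0,-4.1],[0,0,0,0,0,0],[0,0,0,0,0,0],[0,0,0,0,0,0]]]'
python3 - <<'E'
from h import *
go((528,70.5,172),-27.4)
cv2.imwrite("pics/scene1.png",cv2.resize(eyes.snapshot("scene")[150:270,250:370,::-1],None,fx=5,fy=5,interpolation=cv2.INTER_CUBIC))
for p in [(528,70.5,194),(528,70.5,170),(527.5,-39,204),(527.5,-39,192)]: print((proj("scene",p)-(250,150))*5)
E
```

```text
clock: 2.1
ee_pos: [527.6, 69.5, 265.2]
tcp_rot: [0.903, 0.429, -0.001, -0.0]
ft_force: [0.5, 0.2, 1.0]
grip_width: 0.524
gripper_force: 0.0
clock: 2.6
ee_pos: [527.6, 69.0, 265.8]
tcp_rot: [0.855, 0.519, -0.0, -0.0]
ft_force: [-0.2, 0.1, 0.6]
grip_width: 0.524
gripper_force: 0.0
pos [527.6  69.  265.8] F [-0.2  0.1  0.6] w 44.8 t 2.6 q6 2.18
tool y heading -27.5 tilt [-0. -0. -1.]
shift m [ 0.0015 -0.0003  0.0938]
turn z deg (downtool: minus d heading) -0.13609531718989842
[260.79501067 202.78306829]
[261.62264897 245.36102385]
[361.92723266  93.96577317]
[361.70068996 114.40616377]
```

View pics/scene1.png

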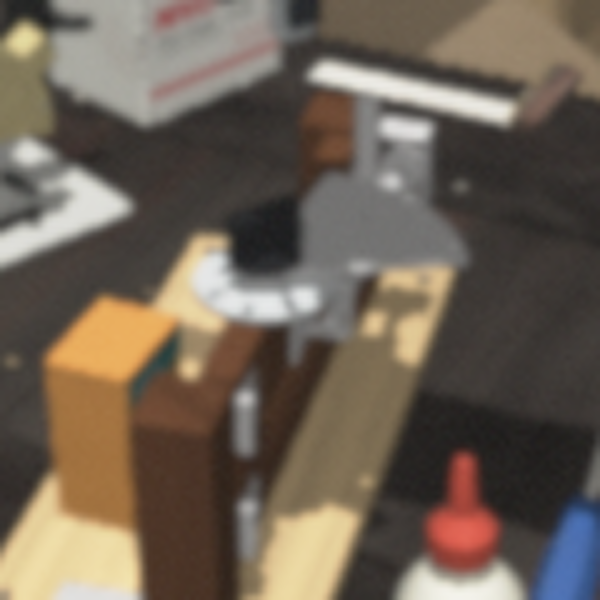

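The knob top (~265,200) and the handle top (~367,97) match the projections. The gripper itself isn't visible where I'd expect it, so I'll check the full picture.

Run:
```python
from h import *
print(proj("scene",observe()["ee_pos"]),proj("top",observe()["ee_pos"]))
a=eyes.snapshot("scene")[:,:,::-1];b=eyes.snapshot("top")[:,:,::-1]
cv2.imwrite("pics/both2.png",np.vstack([a[0:300,80:640],b[100:400,80:640]]))
```

```text
[302.09970779 163.43436601] [291.17832002 191.63574253]
```

View pics/both2.png

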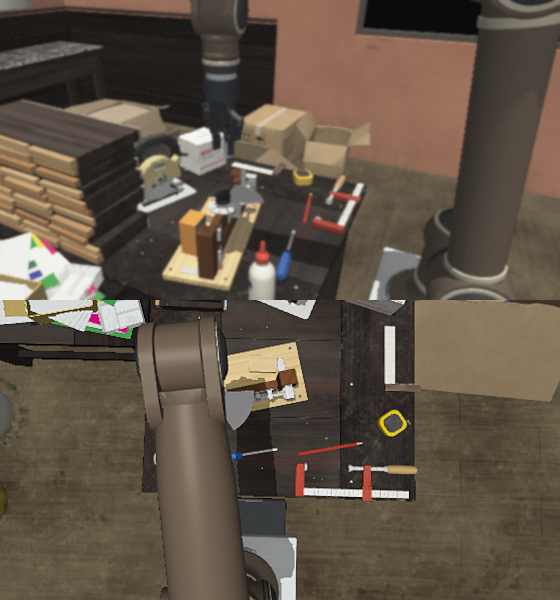

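The gripper is visible at (222,145), hanging above the knob as expected. I'll descend, grip, and check.

```bash
python3 -m creep '[[[0.0015,0,0.02,0,0,0],[0,0,0.02,0,0,0],[0,0,0.02,0,0,0],[0,0,0.02,0,0,0],[0,0,0.0105,0,0,0]]]'
python3 -m creep '[[[0,0,0,0,0,0],[0,0,0,0,0,0],[0,0,0,0,0,0],[0,0,0,0,0,0],[0,0,0,0,0,0]]]' 0 50
python3 -c "
from h import *
go((528,70.5,172),-27.4)"
```

```text
clock: 3.25
ee_pos: [527.6, 70.3, 173.8]
tcp_rot: [0.855, 0.519, -0.001, -0.0]
ft_force: [-0.7, -0.3, -0.5]
grip_width: 0.531
gripper_force: 0.0
clock: 3.75
ee_pos: [528.7, 70.4, 176.2]
tcp_rot: [0.855, 0.519, 0.001, 0.0]
ft_force: [0.1, 0.5, 0.4]
grip_width: 0.001
gripper_force: 0.0
pos [528.7  70.4 176.2] F [0.1 0.5 0.4] w 0.1 t 3.75 q6 2.18
tool y heading -27.5 tilt [ 0.001  0.    -1.   ]
shift m [-0.0003 -0.0007  0.0042]
turn z deg (downtool: minus d heading) -0.06279585613137328
```

The fingers shut fully on nothing, so I'll take a look.

Run:
```python
from h import *
p=observe()["ee_pos"];print(p,(proj("scene",p)-(230,110))*5)
a=eyes.snapshot("scene")[110:230,230:390,::-1]
cv2.imwrite("pics/s3.png",cv2.resize(a,None,fx=5,fy=5,interpolation=cv2.INTER_CUBIC))
print(observe()["ee_pos"])
```

```text
[528.71666285  70.43139273 176.1939354 ] [360.18949036 434.07295887]
[528.6036602   70.41244421 176.01299731]
```

View pics/s3.png

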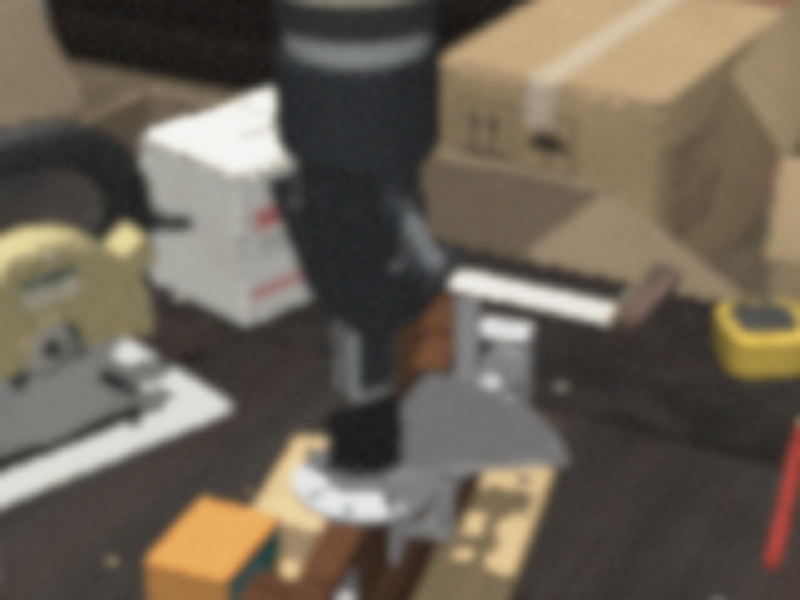

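The fingertips (~365,395) end at the knob top, about 20 mm above where the reported TCP projects (360,434). I'll open and see whether z relaxes, which would show contact.

```bash
python3 -c "
from h import *
print(observe()['tau'].round(2))"
python3 -m creep '[[[0,0,0,0,0,0],[0,0,0,0,0,0],[0,0,0,0,0,0],[0,0,0,0,0,0],[0,0,0,0,0,0]]]' 0.045 50
python3 -c "
from h import *
print(observe()['tau'].round(2))
go((528,70.5,172),-27.4)
b=eyes.snapshot('scene')[:,:,::-1];cv2.imwrite('pics/s4.png',b)"
```

```text
[ -0.   -44.64  35.34  -0.     0.     0.  ]
clock: 4.3
ee_pos: [528.3, 70.4, 175.5]
tcp_rot: [0.855, 0.519, -0.0, -0.0]
ft_force: [-0.5, -0.7, -0.1]
grip_width: 0.529
gripper_force: 0.0
[ -0.   -44.6   35.26   0.     0.     0.  ]
pos [528.3  70.4 175.5] F [-0.5 -0.7 -0.1] w 45.2 t 4.3 q6 2.18
tool y heading -27.5 tilt [-0.  0. -1.]
shift m [-0.     -0.0004  0.0035]
turn z deg (downtool: minus d heading) -0.06391281332687981
```

Run:
```python
from h import *
a=cv2.imread("pics/s4.png")[120:240,250:370];cv2.imwrite("pics/s4c.png",cv2.resize(a,None,fx=5,fy=5,interpolation=cv2.INTER_LANCZOS4))
u=np.array([np.cos(np.radians(-27.5)),np.sin(np.radians(-27.5)),0])
p=np.array([528.3,70.4,181])
for z in(181,200):
  for k in(-26,26): q=p+k*u;q[2]=z;print(z,k,(proj("scene",q)-(250,120))*5)
for z in (500,600): print(proj("top",(528,70,z)))
```

```text
181 -26 [291.10878372 398.26020134]
181 26 [231.63004331 354.07864137]
200 -26 [290.75323447 363.81639335]
200 26 [230.67728296 320.48046917]
[280.2285684  179.26574711]
[273.726947   171.73213023]
```

View pics/s4c.png

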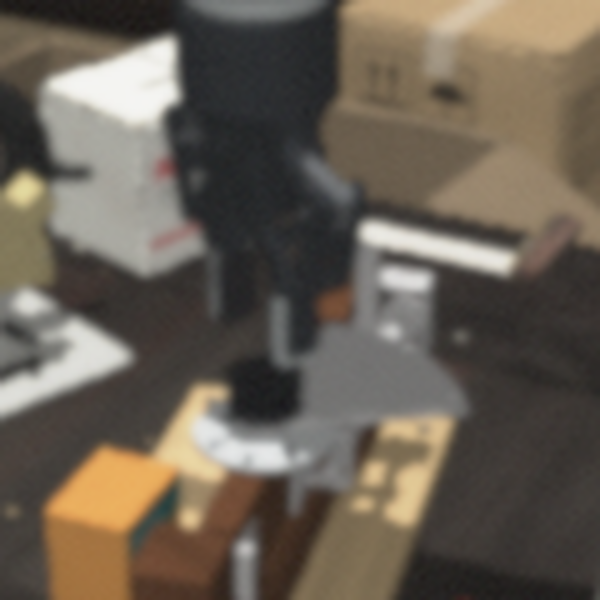

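The open fingertips at (292,362) and (232,318) match a tip height of 200, not 181. The tip is about 19 mm above the reported TCP, i.e. the reading is offset by roughly the hold-point distance. I'll descend carefully to confirm.

```bash
python3 -m creep '[[[0,0,0.003,0,0,0],[0,0,0.003,0,0,0],[0,0,0.003,0,0,0],[0,0,0,0,0,0],[0,0,0,0,0,0]]]'
python3 -m creep '[[[0,0,0.002,0,0,0],[0,0,0.002,0,0,0],[0,0,0.002,0,0,0],[0,0,0.001,0,0,0],[0,0,0,0,0,0]]]'
python3 -m creep '[[[0,0,0,0,0,0],[0,0,0,0,0,0],[0,0,0,0,0,0],[0,0,0,0,0,0],[0,0,0,0,0,0]]]' 0 50
```

```text
clock: 4.85
ee_pos: [528.2, 70.4, 166.3]
tcp_rot: [0.855, 0.519, -0.0, -0.0]
ft_force: [-0.1, -0.1, 0.6]
grip_width: 0.529
gripper_force: 0.0
clock: 5.35
ee_pos: [528.2, 70.3, 159.3]
tcp_rot: [0.855, 0.519, -0.0, -0.0]
ft_force: [0.1, 0.7, -0.2]
grip_width: 0.527
gripper_force: 0.0
clock: 5.85
ee_pos: [527.4, 70.9, 159.8]
tcp_rot: [0.855, 0.519, -0.0, -0.001]
ft_force: [-4.8, 1.9, 3.5]
grip_width: 0.121
gripper_force: 51.1
```

Gripped at ~10 mm, so the tip offset is confirmed. Now I'll turn the knob by 80°.

```bash
python3 -m creep '[[[0,0,0,0,0,-8],[0,0,0,0,0,-8],[0,0,0,0,0,-8],[0,0,0,0,0,-8],[0,0,0,0,0,-8]]]'
python3 -m creep '[[[0,0,0,0,0,-8],[0,0,0,0,0,-8],[0,0,0,0,0,-8],[0,0,0,0,0,-8],[0,0,0,0,0,-8]]]'
python3 -m creep '[[[0,0,0,0,0,-1.5],[0,0,0,0,0,0],[0,0,0,0,0,0],[0,0,0,0,0,0],[0,0,0,0,0,0]]]'
python3 -c "
from h import *
go((528,70.5,172),52.7);print(observe()['moment'])"
```

```text
clock: 6.35
ee_pos: [528.0, 70.9, 159.8]
tcp_rot: [0.623, 0.782, 0.0, -0.0]
ft_force: [-2.2, 2.1, 1.9]
grip_width: 0.119
gripper_force: 50.9
clock: 6.85
ee_pos: [528.4, 71.2, 159.8]
tcp_rot: [0.318, 0.948, 0.001, -0.0]
ft_force: [-0.4, 2.8, 0.8]
grip_width: 0.117
gripper_force: 50.8
clock: 7.35
ee_pos: [528.5, 71.2, 159.8]
tcp_rot: [0.31, 0.951, 0.001, -0.0]
ft_force: [-1.7, 5.8, 2.5]
grip_width: 0.119
gripper_force: 51.0
pos [528.5  71.2 159.8] F [-1.7  5.8  2.5] w 10.2 t 7.35 q6 0.76
tool y heading 53.9 tilt [ 0.     0.002 -1.   ]
shift m [ 0.     -0.0008 -0.0122]
turn z deg (downtool: minus d heading) 1.2050516881821665
[ 1.19963347  0.09988933 -0.12578696]
```

```bash
python3 -m creep '[[[0,0,0,0,0,0],[0,0,0,0,0,0],[0,0,0,0,0,0],[0,0,-0.02,0,0,0],[0,0,-0.03,0,0,0]]]' 0.05 50
python3 -m creep '[[[0,0,0,0,0,8.3],[0,0,0,0,0,8.3],[0,0,0,0,0,8.3],[0,0,0,0,0,8.3],[0,0,0,0,0,8.2]]]'
python3 - <<'E'
from h import *
go((527,-39,210),12.7)
E
```

```text
clock: 7.85
ee_pos: [527.2, 69.8, 208.2]
tcp_rot: [0.309, 0.951, -0.001, -0.002]
ft_force: [-0.0, 0.2, 0.2]
grip_width: 0.587
gripper_force: 0.0
clock: 8.35
ee_pos: [528.4, 70.0, 209.4]
tcp_rot: [0.628, 0.778, -0.0, 0.0]
ft_force: [0.2, -0.5, -0.8]
grip_width: 0.584
gripper_force: 0.0
pos [528.4  70.  209.4] F [ 0.2 -0.5 -0.8] w 49.9 t 8.35 q6 1.49
tool y heading 12.2 tilt [-0.    -0.001 -1.   ]
shift m [-0.1062 -0.0244 -0.0005]
turn z deg (downtool: minus d heading) -0.4568323865362913
```

```bash
python3 -m creep '[[[-0.0354,-0.0081,0,0,0,0],[-0.0354,-0.0081,0,0,0,0],[-0.0354,-0.0082,0,0,0,0],[0,0,0,0,0,0],[0,0,0,0,0,0]]]'
python3 - <<'E'
from h import *
go((527,-39,156),12.7)
a=eyes.snapshot('scene')[:,:,::-1][140:240,250:370];b=eyes.snapshot('top')[:,:,::-1][150:225,240:360]
cv2.imwrite("pics/c5.png",cv2.resize(np.hstack([cv2.resize(b,(160,100)),a]),None,fx=2.8,fy=2.8,interpolation=cv2.INTER_LANCZOS4))
print("handle top",(proj('scene',(527,-39,204))-(250,140)+(160,0))*2.8)
E
```

```text
clock: 8.85
ee_pos: [527.6, -39.5, 209.4]
tcp_rot: [0.626, 0.78, -0.0, -0.0]
ft_force: [-0.3, -0.3, -0.4]
grip_width: 0.589
gripper_force: 0.0
pos [527.6 -39.5 209.4] F [-0.3 -0.3 -0.4] w 50.3 t 8.85 q6 1.28
tool y heading 12.5 tilt [-0. -0. -1.]
shift m [ 0.0007 -0.0005  0.0534]
turn z deg (downtool: minus d heading) -0.21127927545525438
handle top [651.15937277  80.73066408]
```

View pics/c5.png

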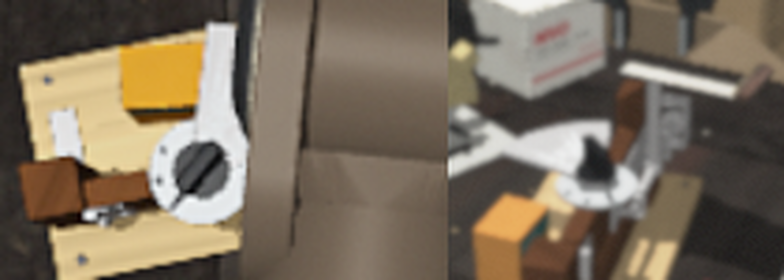

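The knob pointer is on the bar mark (left view ~(180,198)), the plate has swung behind the gate, and the handle top is at ~(652,82) as predicted. I'll descend and grip.

```bash
python3 -m creep '[[[0.0007,-0.0005,0.012,0,0,0],[0,0,0.012,0,0,0],[0,0,0.012,0,0,0],[0,0,0.012,0,0,0],[0,0,0.0055,0,0,0]]]'
python3 -m creep '[[[0,0,0,0,0,0],[0,0,0,0,0,0],[0,0,0,0,0,0],[0,0,0,0,0,0],[0,0,0,0,0,0]]]' 0 80
python3 -m creep '[[[0,0,-0.003,0,0,0],[0,0,-0.003,0,0,0],[0,0,-0.003,0,0,0],[0,0,-0.002,0,0,0],[0,0,0,0,0,0]]]'
python3 -c "
from h import *
go(None,12.7)"
```

```text
clock: 9.45
ee_pos: [526.3, -37.7, 154.0]
tcp_rot: [0.625, 0.781, -0.001, -0.001]
ft_force: [-0.6, 0.7, -0.6]
grip_width: 0.587
gripper_force: 0.0
clock: 9.95
ee_pos: [527.1, -38.2, 156.7]
tcp_rot: [0.625, 0.781, 0.0, 0.0]
ft_force: [-3.2, -0.8, 3.7]
grip_width: 0.134
gripper_force: 78.4
clock: 10.45
ee_pos: [527.0, -38.1, 167.1]
tcp_rot: [0.625, 0.781, -0.0, -0.0]
ft_force: [-2.0, -0.8, -3.1]
grip_width: 0.135
gripper_force: 78.1
pos [527.  -38.1 167.1] F [-2.  -0.8 -3.1] w 11.5 t 10.45 q6 1.28
tool y heading 12.6 tilt [-0. -0. -1.]
turn z deg (downtool: minus d heading) -0.06265447522014256
```

Lifted by 10 mm, with the bolt's weight (~3 N) showing on the wrist. Next is the draw along the tool's +x.

```bash
python3 -m creep '[[[0.004,0,0,0,0,0],[0.004,0,0,0,0,0],[0.004,0,0,0,0,0],[0.004,0,0,0,0,0],[0.004,0,0,0,0,0]]]'
python3 -m creep '[[[0.005,0,0,0,0,0],[0.005,0,0,0,0,0],[0.005,0,0,0,0,0],[0.005,0,0,0,0,0],[0.001,0,0,0,0,0]]]'
python3 -c "
from h import *
go(None,12.7)"
```

```text
clock: 10.95
ee_pos: [522.4, -18.1, 166.9]
tcp_rot: [0.625, 0.781, -0.0, -0.0]
ft_force: [-2.7, -1.5, -1.9]
grip_width: 0.135
gripper_force: 78.1
clock: 11.45
ee_pos: [517.9, 2.6, 167.0]
tcp_rot: [0.625, 0.781, -0.0, -0.0]
ft_force: [-3.2, -1.6, -2.3]
grip_width: 0.139
gripper_force: 78.1
pos [517.9   2.6 167. ] F [-3.2 -1.6 -2.3] w 11.9 t 11.45 q6 1.35
tool y heading 12.7 tilt [-0.  0. -1.]
turn z deg (downtool: minus d heading) -0.02400460117995351
```

```bash
python3 -m creep '[[[0.0015,0,0,0,0,0],[0,0,0,0,0,0],[0,0,0,0,0,0],[0,0,0,0,0,0],[0,0,0,0,0,0]]]'
python3 -m creep '[[[0.0015,-0.0102,0,0,0,4],[0.0015,-0.0102,0,0,0,4],[0.0015,-0.0102,0,0,0,4],[0,0,0,0,0,0],[0,0,0,0,0,0]]]'
python3 -c "
from h import *
go(None,-17.3)"
```

```text
clock: 11.95
ee_pos: [517.8, 3.5, 166.9]
tcp_rot: [0.625, 0.781, 0.0, -0.0]
ft_force: [-4.4, -0.4, -2.0]
grip_width: 0.133
gripper_force: 78.1
clock: 12.45
ee_pos: [488.9, 3.3, 167.9]
tcp_rot: [0.702, 0.712, 0.001, 0.001]
ft_force: [3.6, -0.4, -2.2]
grip_width: 0.129
gripper_force: 78.3
pos [488.9   3.3 167.9] F [ 3.6 -0.4 -2.2] w 11.0 t 12.45 q6 1.56
tool y heading 0.7 tilt [ 0.004  0.    -1.   ]
turn z deg (downtool: minus d heading) 18.044549913144266
```

The gate is swinging, with the spring force showing at the wrist. I'll continue to 30°.

```bash
python3 -m creep '[[[0.0015,-0.0102,0,0,0,4],[0.0015,-0.0102,0,0,0,4],[0.0015,-0.0102,0,0,0,4],[0.0015,-0.0102,0,0,0,4],[0.0007,-0.0051,0,0,0,2]]]'
python3 -m creep '[[[0,0,0,0,0,0],[0,0,0,0,0,0],[0,0,0,0,0,0],[0,0,0,0,0,0],[0,0,0,0,0,0]]]'
python3 - <<'E'
from h import *
go(None,-17.3)
d=np.load("stand.npz");Q,t=d["Q"],d["t"]
r=Q.T@(observe()["ee_pos"][:2]-t)-[-10,142]
print("r",r,"gate angle",np.degrees(np.arctan2(-147,-16)-np.arctan2(r[1],r[0])))
a=eyes.snapshot('scene')[:,:,::-1][110:310,230:390];b=eyes.snapshot('top')[:,:,::-1][135:275,220:396]
cv2.imwrite("pics/c6.png",cv2.resize(np.hstack([cv2.resize(b,(251,200)),a]),None,fx=1.9,fy=1.9,interpolation=cv2.INTER_LANCZOS4))
E
```

```text
clock: 12.95
ee_pos: [443.7, 14.4, 167.6]
tcp_rot: [0.806, 0.592, 0.001, 0.002]
ft_force: [4.1, -3.8, -2.2]
grip_width: 0.133
gripper_force: 78.4
clock: 13.45
ee_pos: [444.1, 14.2, 167.3]
tcp_rot: [0.805, 0.593, 0.0, 0.001]
ft_force: [4.5, -4.0, -2.3]
grip_width: 0.137
gripper_force: 78.4
pos [444.1  14.2 167.3] F [ 4.5 -4.  -2.3] w 11.7 t 13.45 q6 1.91
tool y heading -17.3 tilt [ 0.002 -0.002 -1.   ]
turn z deg (downtool: minus d heading) 0.0334683798611195
r [ -85.00926358 -119.03193119] gate angle 29.321538514268003
```

View pics/c6.png

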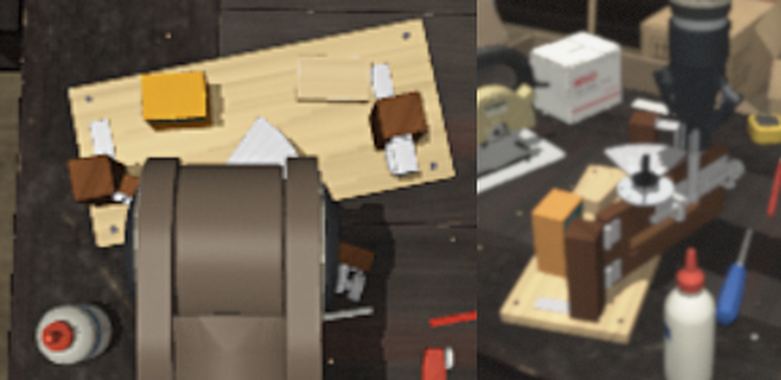

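The picture shows the gate open at about 29–30°, its free end at (355,265) in the top view. The fingers are on the handle (690,165), the bolt is out of the keeper, the knob is still at its mark, and the loose items are standing. Handing in.

```bash
python3 -c "
from station import ticket
print(ticket.job_done())"
```

```text
the job is handed in; nothing more can be done
None
```

I handed the job in at about 13.5 s of the 48 s allowed: the selector knob is on the long bar mark, the bolt was lifted and fully drawn, and the gate is held open at about 29° by the bolt handle, with the loose things still standing. No verdict came back from the hand-in.

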